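Change over the trays of a two-lane vial loader

ROBOT

A 6-joint arm with a two-finger parallel gripper is mounted at the origin on a cart in front of the work surface, level with it; the furniture and walls round the work are solid. World frame = base frame: x ahead of the robot, y to its left, z up, the work surface at z = 0. Lengths are in m, angles in rad, forces in N, time in s.
With the tool pointing down it reaches from about 0.375 to 0.75 m from the base axis. Payload 9 kg.
Tool frame: the origin (TCP) lies at the very end of the fingers, on their centre line; the grasp point (between the pads) lies 19 mm behind it; z points along the fingers, y is the direction in which the jaws open and shut (so a half turn about z gives the same grasp; the last joint's range is limited). The gripper opens to 85 mm and grips with 20 to 120 N. Pads are 22 mm wide; open, the fingers measure 114 mm over their backs; the gripper's body (76 mm by 85 mm) begins 54 mm behind the grasp point. The pads swing forward as they close: fully open they stand 13 mm farther back than shut.
Start: joints at [-1.336, 0.104, 0.097, 1.564, 0, 1.353], TCP at [0.263, -0.54, 0.231] pointing down, gripper open.
Joint ranges: [-2.99, 2.99], [-0.84, 1.86], [-1.1, 1.16], [-1.84, 2.11], [-1.51, 1.56], [-3.14, 3.14]. Speed limits (rad/s): [2.22, 2.22, 2.57, 3.14, 3.14, 3.14].

INTERFACE

Orientations are given as a unit quaternion [x, y, z, w].
In Python, from bench import manip, capture, get_calibration gives the robot as it stands. The module is installed in compiled form; this text tells all that it offers.
- The arm moves only by the tool carry_out, never from a script. Its arguments are lists of equal length, an entry for each row: "translation": the shift along the tool's x, y, z in cm, a list of three; "turn": the turn about the tool's z in degrees. A call has exactly 5 rows; each row is the pose to reach, as a shift and turn from the pose measured when the call began, along the tool's axes at that moment; what a row does not reach only later rows make up. A row lasts 1/10 s, in which the tool goes at most 50 mm and 8.59 degrees, less where a joint would pass 70% of its speed; a pose out of reach is approached as far as the arm can. A call with a gripper value outside its range is refused whole. "jaw" is the finger opening in cm, from 0 to 8.54, set as the call begins (left out, the last holds). The fingers move at their own pace and stop on an object; "grip_force" is the grip in N (left out, the last holds). Time passes only in rows, so rows that repeat a pose let the fingers close, or fill a call up. It gives the time, the measured TCP pose, the force and the opening at its end, in the units of the state.
- manip.sense(): the state, without advancing time (a new reading comes with each control period).
- capture(name): name is "side" or "top" or "wrist"; returns the picture (480x640x3 uint8, blue, green, red); there is no depth.
- get_calibration(name): a dict with "mtx" (3x3 intrinsics, pixels), "k1" (the pictures are not rectified: a ray, as slopes to the right and down, at radius r is drawn at 1 + k1 r^2 times it, then the intrinsics apply), "eye" and "orientation" of the camera in the world; the wrist camera has in their place "mount" (4x4, takes a point from camera to tool coordinates, whose origin is the TCP and whose axes are the flange's). Camera axes: x right, y down, z forward; pixel columns grow to the right and rows downward; lengths in m; the calibration is good to about 2 mm. A picture is of the moment at which its call begins: read the wrist's pose just before it. get_calibration takes no time and is no camera call.
- manip.finish_job(): hands the job in, once; it reports no verdict.
The state is a dict: "time": time; "joints": joint angles; "qvel": joint speeds; "tau": joint torques, N m; "tool_pos": TCP position; "tcp_rot": TCP orientation; "contact_force": force on the tool from outside, world axes, zero at the start; "wrist_torque": the same for the moment, N m; "width": opening from 0.0 (shut) to 1.0 (fully open).
Only numpy, scipy, OpenCV 4.12 (cv2) and the standard library are available. Lean on these libraries where they do the work, as an engineer would, in place of code of your own. Each camera call takes 0.05 s, during which the arm holds its last target.

TASK

Change over the two trays of the vial loader with closed fingers: first push the empty tray with the blue lip, which stands part way out, fully home by pressing on the front of its lip. Then put a fingertip into the well behind the orange lip, hook the lip from behind and draw that tray, with its two vials, fully out to its stop. Nothing is gripped or lifted: the vials stay standing in their pockets, and the jar, the dropper bottle and the tape roll stay where they are.

Things in the scene. Friction and masses are not known exactly. Their poses are not given: they have to be found in the camera images.
- loader: aluminium base plate of the two-lane vial loader, fixed, 230 x 154 x 8 mm. Origin on the worktop under the plate, 15 mm behind the middle of its length; x runs along both rails, pointing inward (away from the front end, where the trays come out), z up. The two lanes lie side by side, 37 mm either side of the origin along y; which lane is which changes
- tray_blue (a joint): how far the blue-lipped tray is drawn out of its lane, in m: 0 = fully home, 0.100 = fully out at its end stop, straight along the loader's -x; starts part way out. It slides with a plain friction of about 2 N, has no spring and stays where it is left
- lane_blue: fixed lane of the blue-lipped tray: two rails 14 mm high on the plate and, over the rear end, a clear hood 72 mm wide, its top 63 mm above the worktop, its front edge 34 mm inward (+x) of this origin. Origin on the lane's middle line, beside the loader's origin, 8 mm above the worktop; axes as the loader's. A home tray has its lip's inner face 10 mm outward (-x) of the origin
- blue_lip (a point): middle of the top inner edge of the upright blue lip at the tray's front end; axes as the loader's, moves with the tray. Lip: 12 mm thick (from here towards -x), 56 mm wide, top 52 mm above the worktop. Behind it (+x) an open finger well 50 mm long, 56 mm wide, floor 34 mm below this point; then a white block, top 36 mm above the worktop, with two vial pockets (empty), under the hood when home
- tray_orange (a joint): how far the orange-lipped tray is drawn out of its lane, in m: 0 = fully home, 0.100 = fully out at its end stop, straight along the loader's -x; starts fully home. It slides with a plain friction of about 2 N, has no spring and stays where it is left
- lane_orange: fixed lane of the orange-lipped tray: two rails 14 mm high on the plate and, over the rear end, a clear hood 72 mm wide, its top 63 mm above the worktop, its front edge 34 mm inward (+x) of this origin. Origin on the lane's middle line, beside the loader's origin, 8 mm above the worktop; axes as the loader's. A home tray has its lip's inner face 10 mm outward (-x) of the origin
- orange_lip (a point): middle of the top inner edge of the upright orange lip at the tray's front end; axes as the loader's, moves with the tray. Lip: 12 mm thick (from here towards -x), 56 mm wide, top 52 mm above the worktop. Behind it (+x) an open finger well 50 mm long, 56 mm wide, floor 34 mm below this point; then a white block, top 36 mm above the worktop, with two vial pockets (both filled), under the hood when home
- vial_red: amber vial with red cap, loose, 12 mm diameter, 32 mm tall, origin at the centre of its foot; it stands in a pocket 14 mm wide and 18 mm deep in the block of the orange tray and rises 14 mm above the block
- orange_pocket_L (a point): centre of the floor of the pocket in the orange tray in which the amber vial with red cap stands; moves with the tray
- vial_navy: white vial with dark-blue cap, loose, 12 mm diameter, 32 mm tall, origin at the centre of its foot; it stands in a pocket 14 mm wide and 18 mm deep in the block of the orange tray and rises 14 mm above the block
- orange_pocket_R (a point): centre of the floor of the pocket in the orange tray in which the white vial with dark-blue cap stands; moves with the tray
- jar: screw-top jar with red lid, loose, 43 mm diameter, 51 mm tall, origin under its centre; bystander
- dropper: amber dropper bottle with black bulb, loose, 28 mm diameter, 92 mm tall, origin under its centre; bystander
- tape: roll of yellow masking tape lying flat, loose, 62 mm diameter, 19 mm high, origin under its centre; bystander

How it is judged:
By the outcome, as a careful person would: the job done as asked, in the order asked, and still so for the second after the job is handed in, with the robot touching nothing.
It also fails if it takes over 40 s, if anything falls off the work surface, if the arm or the gripper's body presses on something with over 40 N, if the wrist force passes 120 N, or if a joint passes its speed limit or range.

## Working session

There is one attempt and no reset: what is moved stays moved. The work goes in short steps, Python scripts to look and compute and a tool call to move; the robot and the scene stay as the last step left them, time stands still between calls to the robot, and variables do not carry over. Pictures are saved under pics/ and viewed, and the job is handed in when it is done.

Besides the shell and the picture viewer there is one more tool, called by a JSON object that holds its "api" and its "payload". carry_out: Moves the arm, as the interface text tells. Its arguments: {"type":"object","properties":{"translation":{"type":"array","items":{"type":"array","items":{"type":"number"}}},"turn":{"type":"array","items":{"type":"number"}},"jaw":{"type":"number"},"grip_force":{"type":"number"}},"required":["translation","turn"]}

```bash
mkdir -p pics
python3 - <<'E'
from bench import manip, capture, get_calibration
import cv2
s=manip.sense(); print(s)
for n in ("side","top","wrist"):
    print(n,get_calibration(n)); 
for n in ("side","top"):
    cv2.imwrite(f"pics/{n}0.png",capture(n))
E
```

```text
{'time': 0.0, 'joints': array([-1.33570477e+00,  1.04739268e-01,  9.64539859e-02,  1.56389024e+00,
        9.93051383e-06,  1.35305066e+00]), 'qvel': array([ 6.20542705e-04, -2.53873690e-04,  8.80673855e-06,  1.19086052e-03,
       -1.58862322e-03, -5.64501111e-04]), 'tau': array([ 1.65829607e-05, -5.56924260e+01,  5.03654981e+01,  1.67889433e-02,
       -1.94587383e-04, -1.89632118e-05]), 'tool_pos': array([ 0.2624176 , -0.5391971 ,  0.23049051]), 'tcp_rot': array([ 9.74476393e-01,  2.24488938e-01, -1.01568835e-06, -6.89613641e-04]), 'contact_force': array([ 0.73574332, -0.79722348,  0.06814735]), 'wrist_torque': array([ 0.03054759, -0.03635711,  0.02261897]), 'width': 0.9993028220547021}
side {'mtx': array([[515.90031014,   0.        , 311.79744987],
       [  0.        , 515.90031014, 239.20843922],
       [  0.        ,   0.        ,   1.        ]]), 'k1': -0.1294323786269574, 'eye': array([0.52655083, 0.53877229, 0.64957914]), 'orientation': array([-0.03926465,  0.90538411, -0.42265886,  0.00986824])}
top {'mtx': array([[583.51673583,   0.        , 314.47588637],
       [  0.        , 583.51673583, 237.50384413],
       [  0.        ,   0.        ,   1.        ]]), 'k1': -0.13697469843123253, 'eye': array([ 0.44631339, -0.17023656,  1.05643769]), 'orientation': array([-0.70111146,  0.70912486, -0.04677657,  0.05828042])}
wrist {'mtx': array([[381.37510246,   0.        , 310.39917457],
       [  0.        , 381.37510246, 234.70095203],
       [  0.        ,   0.        ,   1.        ]]), 'k1': 0.024627340275519122, 'mount': array([[-1.36176175e-03, -9.49612244e-01, -3.13424204e-01,
         8.08636989e-02],
       [ 9.99999073e-01, -1.29452225e-03, -4.22642241e-04,
         5.47120483e-04],
       [-4.38835913e-06, -3.13424489e-01,  9.49613126e-01,
        -1.41950192e-01],
       [ 0.00000000e+00,  0.00000000e+00,  0.00000000e+00,
         1.00000000e+00]])}
```

View pics/top0.png

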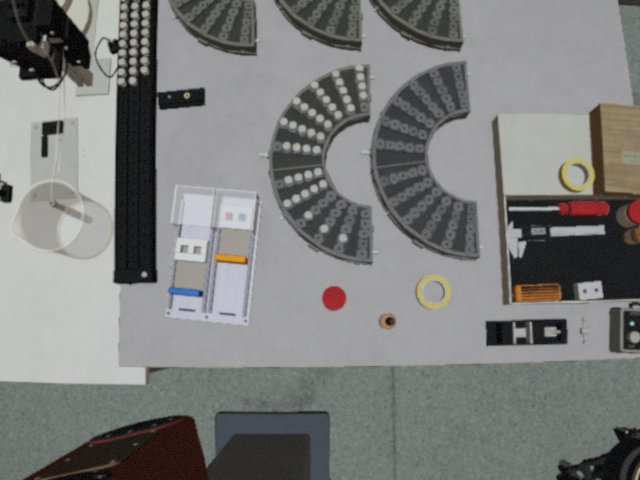

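View pics/side0.png

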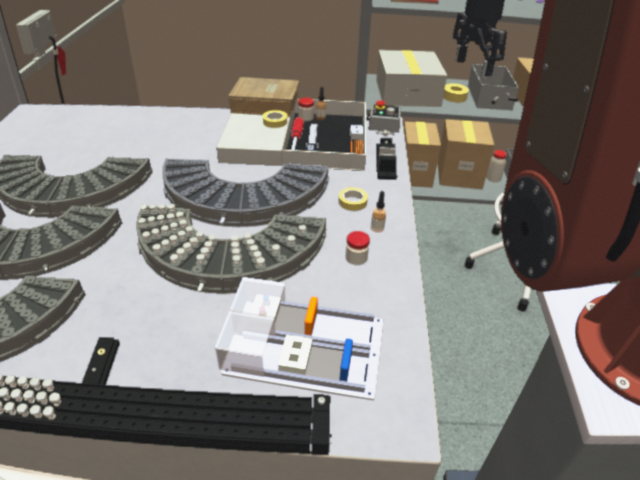

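The top view shows the loader at about (212,255), with the blue lip at (185,292) partly out and the orange lip at (231,259) home. The jar is at (334,298), the dropper at (388,321) and the tape at (434,292). I'll zoom in to measure.

```bash
cat > h.py <<'E'
import numpy as np, cv2
from scipy.spatial.transform import Rotation as R
from bench import manip, capture, get_calibration
def cam(n,s=None):
    c=get_calibration(n)
    if 'eye' in c: return c,R.from_quat(c['orientation']).as_matrix(),np.array(c['eye'])
    T=np.eye(4);T[:3,:3]=R.from_quat(s['tcp_rot']).as_matrix();T[:3,3]=s['tool_pos'];M=T@c['mount'];return c,M[:3,:3],M[:3,3]
def pix2w(n,uv,z,s=None):
    c,Rm,e=cam(n,s)
    K=c['mtx'];d=np.array([(uv[0]-K[0,2])/K[0,0],(uv[1]-K[1,2])/K[1,1]]);x=d.copy()
    for _ in range(50): x=d/(1+c['k1']*(x@x))
    r=Rm@np.array([x[0],x[1],1]);return e+r*(z-e[2])/r[2]
def w2pix(n,P,s=None):
    c,Rm,e=cam(n,s);p=(np.atleast_2d(P)-e)@Rm;x=p[:,:2]/p[:,2:]
    x=x*(1+c['k1']*(x**2).sum(1,keepdims=True));return x*c['mtx'][0,0]+c['mtx'][:2,2]
E
python3 - <<'E'
import cv2
i=cv2.imread('pics/top0.png');c=i[175:335,150:270];cv2.imwrite('pics/t0c.png',cv2.resize(c,None,fx=3.75,fy=3.75,interpolation=cv2.INTER_CUBIC))
i=cv2.imread('pics/side0.png');c=i[270:400,210:390];cv2.imwrite('pics/s0c.png',cv2.resize(c,None,fx=4,fy=4,interpolation=cv2.INTER_CUBIC))
E
```

```text
(no output)
```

View pics/t0c.png

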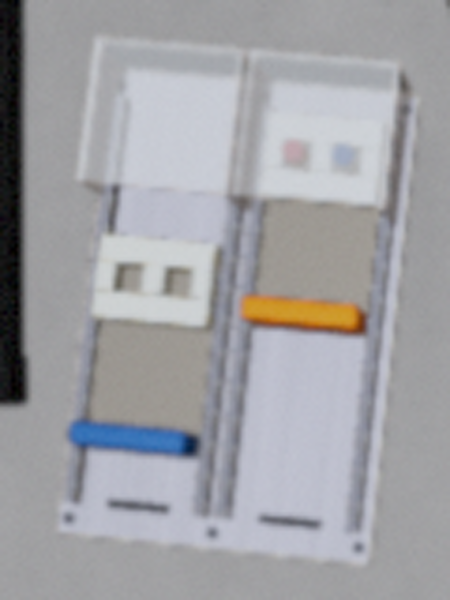

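View pics/s0c.png

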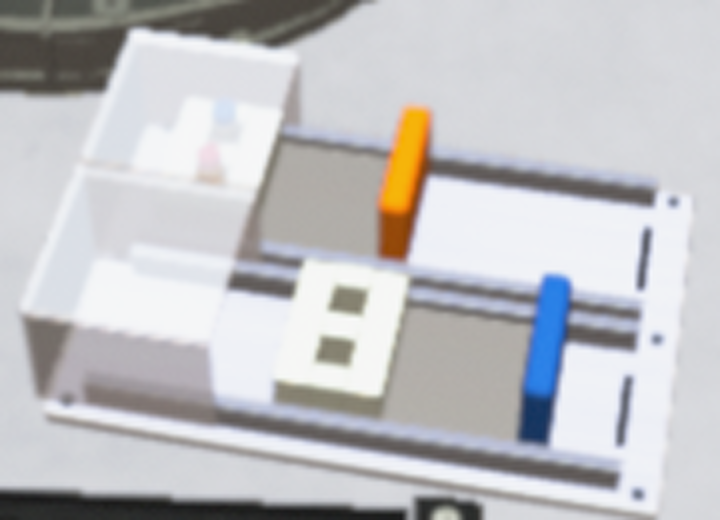

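Run:
```python
from h import *
from scipy.optimize import least_squares
t=lambda a,b:(a/3.75+150-.37,b/3.75+175-.37); s=lambda a,b:(a/4+210-.37,b/4+270-.37)
# lane sides: blue at +y or -y local
def pts(p,sg):
    x,y,th,q=p
    L={}
    for n,X,Y,Z in [('FL',-.13,.077,.008),('FR',-.13,-.077,.008)]: L[n]=(X,Y,Z)
    for nm,c,d in (('o',-sg*.037,0),('b',sg*.037,q)):
        for k,X in (('i',-.010-d),('e',-.022-d)):
            for h in (1,-1): L[nm+k+('l' if h>0 else 'r')]=(X,c+h*.028,.052)
    c,sn=np.cos(th),np.sin(th)
    return {k:(x+c*v[0]-sn*v[1],y+sn*v[0]+c*v[1],v[2]) for k,v in L.items()}
obs=[('top','FL',t(60,532)),('top','FR',t(368,563)),('top','oil',t(244,294)),('top','oir',t(362,305)),('top','bil',t(71,422)),('top','bir',t(194,433)),
('side','FR',s(691,198)),('side','FL',s(656,514)),('side','oir',s(405,107)),('side','oer',s(431,110)),('side','oil',s(380,208)),('side','oel',s(406,213)),
('side','bir',s(542,275)),('side','ber',s(570,279)),('side','bil',s(524,390)),('side','bel',s(551,396))]
def f(p,cams=('top','side')):
    P=pts(p,1);return np.concatenate([(w2pix(c,P[k])[0]-uv) for c,k,uv in obs if c in cams])
for cams in (('top','side'),('top',),('side',)):
    r=least_squares(f,[.5,.05,0,.05],kwargs=dict(cams=cams));print(cams,r.x.round(4),np.degrees(r.x[2]),np.sqrt((r.fun**2).mean()))
    if len(cams)==2:print(r.fun.reshape(-1,2).round(1).tolist()); np.save('pose.npy',r.x)
for n,uv,z in(('jar',(334,298),.051),('dropper',(388,321),.09),('tape',(434,292),.019)): print(n,pix2w('top',uv,z))
```

```text
('top', 'side') [ 0.5823  0.0298 -0.103   0.0664] -5.899895132113729 0.9286440818439333
[[-1.6, 0.8], [0.3, 1.1], [-1.1, 0.1], [-0.9, 0.1], [-0.9, -0.3], [-2.3, -0.1], [0.3, -0.7], [0.1, -0.2], [-0.8, -1.5], [0.1, -1.1], [-1.3, -0.6], [-0.0, -0.7], [-0.1, -1.7], [0.9, -1.5], [-1.0, 0.1], [0.7, -0.1]]
('top',) [ 0.5833  0.0276 -0.1059  0.0676] -6.070250666908876 0.6120978277600369
('side',) [ 0.5818  0.0313 -0.1011  0.0656] -5.7906944608187025 0.6617844198813174
jar [ 0.49156053 -0.18707476  0.051     ]
dropper [ 0.45084938 -0.27471365  0.09      ]
tape [ 0.50111417 -0.36579856  0.019     ]
```

```bash
cat >> h.py <<'E'
x0,y0,th,q0=(0.5825,0.0297,-0.103,0.0664)
def loc2w(X,Y,z): c,s=np.cos(th),np.sin(th); return np.array([x0+c*X-s*Y,y0+s*X+c*Y,z])
def w2loc(P): c,s=np.cos(th),np.sin(th); d=np.array(P[:2])-[x0,y0]; return np.array([c*d[0]+s*d[1],-s*d[0]+c*d[1],P[2]])
def plan(X,Y,z):
    s=manip.sense();Rm=R.from_quat(s['tcp_rot']).as_matrix()
    d=Rm.T@(loc2w(X,Y,z)-s['tool_pos'])*100
    yaw=np.degrees(np.arctan2(Rm[1,0],Rm[0,0]));t=-((np.degrees(th)+180)-yaw); t=(t+180)%360-180
    print('t',round(s['time'],2),'loc(mm)',(w2loc(s['tool_pos'])*1000).round(1),'yaw',yaw.round(1),'tilt',Rm[2].round(3),'F',np.array(s['contact_force']).round(1),'w',round(s['width'],3),'j',np.round(s['joints'],2))
    print('shift cm',d.round(2),'turn',round(t,1))
E
python3 -c "
from h import *
plan(-.122,.037,.23)"
```

```text
t 0.1 loc(mm) [-259.9 -598.8  230.6] yaw 25.9 tilt [ 0.    -0.001 -1.   ] F [0.4 0.5 0.2] w 1.004 j [-1.34  0.1   0.1   1.56 -0.    1.35]
shift cm [ 45.26 -46.74   0.13] turn -148.2
```

{"api": "carry_out", "payload": {"translation": [[3.3,-3.4,0],[6.6,-6.8,0],[10,-10.3,0],[13.4,-13.8,0],[16.8,-17.3,0]], "turn": [-8,-16,-24,-32,-40], "jaw": 0, "grip_force": 60}}

```text
time: 0.6
tool_pos: [0.3379, -0.3082, 0.2304]
tcp_rot: [0.838, 0.546, 0.0, -0.001]
contact_force: [1.0, 0.3, 0.3]
width: 0.145
```

```bash
python3 -c "
from h import *
plan(-.122,.037,.23)"
```

```text
t 0.6 loc(mm) [-208.5 -361.3  230.4] yaw 66.2 tilt [ 0.001 -0.001 -1.   ] F [1.  0.3 0.3] w 0.145 j [-1.03 -0.33 -0.31  1.59  0.    0.96]
shift cm [40.56 -3.97  0.1 ] turn -107.9
```

{"api": "carry_out", "payload": {"translation": [[4.8,-0.4,0],[9.6,-0.9,0],[14.4,-1.4,0],[19.2,-1.8,0],[23,-2.2,0]], "turn": [-8,-16,-24,-32,-40]}}

```text
time: 1.1
tool_pos: [0.4107, -0.0864, 0.2307]
tcp_rot: [0.598, 0.802, 0.001, -0.001]
contact_force: [1.0, 0.1, -1.0]
width: -0.003
```

```bash
python3 -c "
from h import *
plan(-.122,.037,.15)"
```

```text
t 1.1 loc(mm) [-159.  -133.2  230.7] yaw 106.6 tilt [ 0.002  0.    -1.   ] F [ 1.   0.1 -1. ] w -0.003 j [-0.52 -0.45 -0.4   1.62  0.    0.76]
shift cm [14.29  9.93  8.1 ] turn -67.5
```

{"api": "carry_out", "payload": {"translation": [[3.5,2.4,1],[7,4.9,2],[10.5,7.3,4],[14.2,9.9,6],[14.3,9.9,8]], "turn": [-8,-16,-24,-32,-40]}}

```text
time: 1.6
tool_pos: [0.4648, 0.0834, 0.1498]
tcp_rot: [0.282, 0.959, 0.001, -0.001]
contact_force: [-0.3, -1.1, -0.7]
width: 0.001
```

{"api": "carry_out", "payload": {"translation": [[0,0,0],[0,0,0],[0,0,0],[0,0,0],[0,0,0]], "turn": [-7,-14,-21,-27.5,-27.5]}}

```text
time: 2.1
tool_pos: [0.4646, 0.0835, 0.1495]
tcp_rot: [0.045, 0.999, 0.001, -0.001]
contact_force: [0.6, -0.2, -0.4]
width: 0.001
```

```bash
python3 -c "
from h import *
plan(-.122,.037,.03)
for n in ('side','wrist'): cv2.imwrite(f'pics/{n}1.png',capture(n))"
```

```text
t 2.1 loc(mm) [-122.8   41.4  149.5] yaw 174.8 tilt [ 0.001  0.003 -1.   ] F [ 0.6 -0.2 -0.4] w 0.001 j [-0.1  -0.29 -0.43  1.44  0.   -0.01]
shift cm [-0.09 -0.47 11.94] turn 0.8
```

View pics/side1.png

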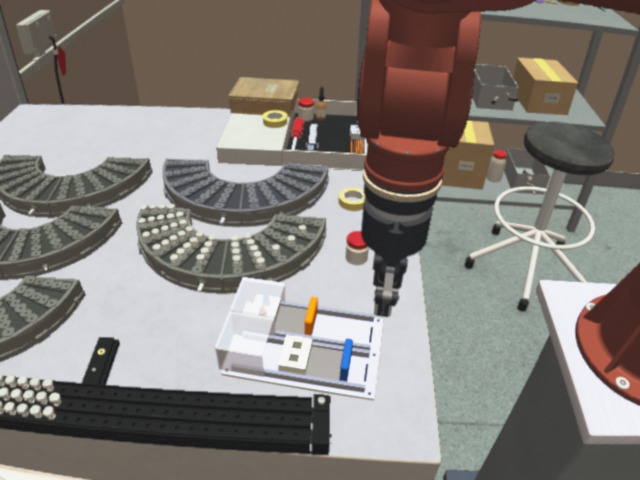

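View pics/wrist1.png

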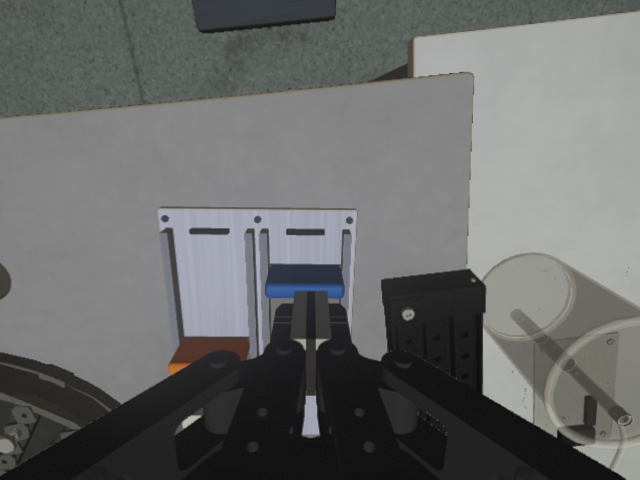

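Both views show the closed finger over the blue lane's front end: tip near (387,310) in side, about (312,295) in wrist. I'll check the projections against the model.

```bash
python3 -c "
from h import *
s=manip.sense()
print('tcp side',w2pix('side',s['tool_pos']),'wrist',w2pix('wrist',s['tool_pos'],s))
for nm,P in (('blue in L/R',[loc2w(-.0764,.065,.052),loc2w(-.0764,.009,.052)]),('blue out',[loc2w(-.0884,.065,.052),loc2w(-.0884,.009,.052)]),('plate front',[loc2w(-.13,.077,.008),loc2w(-.13,-.077,.008)]),('orange out',[loc2w(-.022,-.009,.052),loc2w(-.022,-.065,.052)])): print(nm,w2pix('wrist',P,s).round(1).tolist())
"
```

```text
tcp side [[381.29084546 312.92543928]] wrist [[311.32572808 309.65791548]]
blue in L/R [[343.9, 299.1], [263.9, 298.7]]
blue out [[344.5, 283.4], [263.3, 283.1]]
plate front [[357.0, 209.2], [155.0, 207.9]]
orange out [[241.8, 364.6], [165.7, 364.7]]
```

{"api": "carry_out", "payload": {"translation": [[-0.1,-0.3,3.5],[-0.1,-0.5,7],[-0.1,-0.5,10],[-0.1,-0.5,11.9],[-0.1,-0.5,11.9]], "turn": [0.8,0.8,0.8,0.8,0.8]}}

```text
time: 2.7
tool_pos: [0.4628, 0.0789, 0.0278]
tcp_rot: [0.056, 0.998, 0.002, -0.003]
contact_force: [-0.2, -0.2, 0.1]
width: -0.0
```

```bash
python3 -c "
from h import *
plan(-.033,.037,.03)"
```

```text
t 2.7 loc(mm) [-124.2   36.6   27.8] yaw 173.6 tilt [ 0.006  0.003 -1.   ] F [-0.2 -0.2  0.1] w -0.0 j [-0.11 -0.23 -0.6   1.21  0.   -0.  ]
shift cm [-9.11  0.12 -0.28] turn -0.5
```

{"api": "carry_out", "payload": {"translation": [[-1.5,0,-0.3],[-2.5,0,-0.3],[-3.3,0,-0.3],[-4.1,0,-0.3],[-5,0,-0.3]], "turn": [-0.5,-0.5,-0.5,-0.5,-0.5]}}

```text
time: 3.2
tool_pos: [0.5131, 0.0733, 0.031]
tcp_rot: [0.052, 0.999, 0.002, -0.003]
contact_force: [-2.6, 0.0, 1.5]
width: 0.001
```

```bash
python3 -c "
from h import *
plan(-.033,.037,.03)"
```

```text
t 3.2 loc(mm) [-73.6  36.2  31. ] yaw 174.1 tilt [ 0.006  0.003 -1.   ] F [-2.6  0.   1.5] w 0.001 j [-0.11 -0.07 -0.45  1.2   0.   -0.01]
shift cm [-4.06  0.08  0.08] turn -0.0
```

Contact, about 2.6 N. I'll continue.

{"api": "carry_out", "payload": {"translation": [[-0.9,0,0],[-1.8,0,0],[-2.6,0,0],[-3.2,0,0],[-3.6,0,0]], "turn": [0,0,0,0,0]}}

```text
time: 3.7
tool_pos: [0.5494, 0.0695, 0.0308]
tcp_rot: [0.052, 0.999, 0.002, -0.003]
contact_force: [-2.7, 0.0, 1.5]
width: 0.001
```

```bash
python3 -c "
from h import *
plan(-.033,.037,.03)"
```

```text
t 3.7 loc(mm) [-37.   36.2  30.8] yaw 174.1 tilt [ 0.006  0.003 -1.   ] F [-2.7  0.   1.5] w 0.001 j [-0.11  0.04 -0.34  1.2   0.   -0.01]
shift cm [-0.4   0.08  0.08] turn -0.0
```

{"api": "carry_out", "payload": {"translation": [[-0.2,0,0],[-0.3,0,0],[-0.4,0,0],[-0.5,0,0],[-0.5,0,0]], "turn": [0,0,0,0,0]}}

```text
time: 4.2
tool_pos: [0.5533, 0.0691, 0.0308]
tcp_rot: [0.052, 0.999, 0.002, -0.004]
contact_force: [-7.7, 0.4, 5.7]
width: -0.0
```

{"api": "carry_out", "payload": {"translation": [[-0.2,0,0],[-0.3,0,0],[-0.4,0,0],[-0.4,0,0],[-0.4,0,0]], "turn": [0,0,0,0,0]}}

```text
time: 4.7
tool_pos: [0.5534, 0.0692, 0.0307]
tcp_rot: [0.051, 0.999, 0.001, -0.008]
contact_force: [-23.9, 0.4, 18.5]
width: -0.001
```

At the end stop: no travel and 24 N. I'll back off, rise, and move over the orange well.

{"api": "carry_out", "payload": {"translation": [[1,0,0],[2,0,0],[2,0,-3],[2,0,-6],[2,0,-9]], "turn": [0,0,0,0,0]}}

```text
time: 5.2
tool_pos: [0.5346, 0.0709, 0.122]
tcp_rot: [0.051, 0.999, 0.001, -0.007]
contact_force: [0.6, -0.1, -0.5]
width: 0.001
```

```bash
python3 -c "
from h import *
plan(.012,-.037,.13)"
```

```text
t 5.2 loc(mm) [-51.9  36.1 122. ] yaw 174.1 tilt [ 0.015  0.002 -1.   ] F [ 0.6 -0.1 -0.5] w 0.001 j [-0.11 -0.05 -0.26  1.38  0.   -0.01]
shift cm [-6.37 -7.31 -0.9 ] turn 0.0
```

{"api": "carry_out", "payload": {"translation": [[-2,-2.2,-0.9],[-4,-4.4,-0.9],[-5.5,-6,-0.9],[-6.4,-7.3,-0.9],[-6.4,-7.3,-0.9]], "turn": [0,0,0,0,0]}}

```text
time: 5.7
tool_pos: [0.5913, -0.0098, 0.1297]
tcp_rot: [0.052, 0.999, 0.001, -0.007]
contact_force: [0.0, 1.5, -0.9]
width: 0.001
```

```bash
python3 -c "
from h import *
plan(.012,-.037,.03)
s=manip.sense()
for nm,P in (('blue in home',[loc2w(-.010,.065,.052),loc2w(-.010,.009,.052)]),('orange in',[loc2w(-.010,-.009,.052),loc2w(-.010,-.065,.052)])):
  for c in('side','wrist'): print(nm,c,w2pix(c,P,s).round(1).tolist())
w=capture('wrist');i=capture('side');cv2.imwrite('pics/w2.png',w)
cv2.imwrite('pics/s2.png',cv2.resize(i[230:400,200:400],None,fx=3.5,fy=3.5,interpolation=cv2.INTER_CUBIC))"
```

```text
t 5.7 loc(mm) [ 12.9 -38.4 129.7] yaw 174.0 tilt [ 0.015  0.002 -1.   ] F [ 0.   1.5 -0.9] w 0.001 j [-0.24  0.1  -0.09  1.39 -0.   -0.13]
shift cm [-0.06  0.12  9.97] turn -0.1
blue in home side [[293.1, 359.8], [300.9, 330.0]]
blue in home wrist [[485.2, 211.0], [390.4, 211.4]]
orange in side [[303.2, 321.0], [310.0, 294.9]]
orange in wrist [[360.1, 211.5], [266.0, 211.8]]
```

View pics/w2.png

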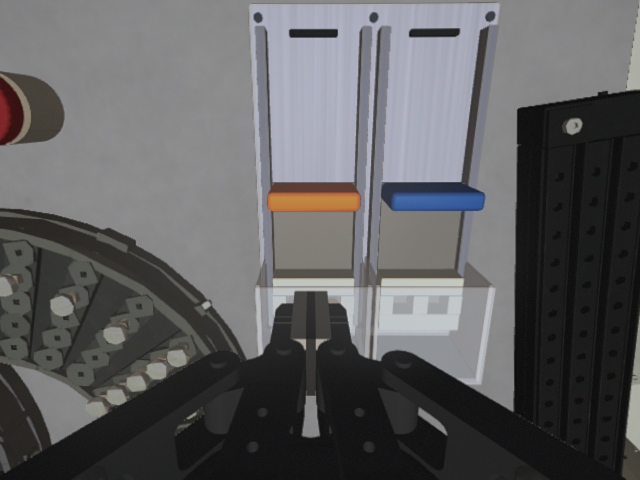

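View pics/s2.png

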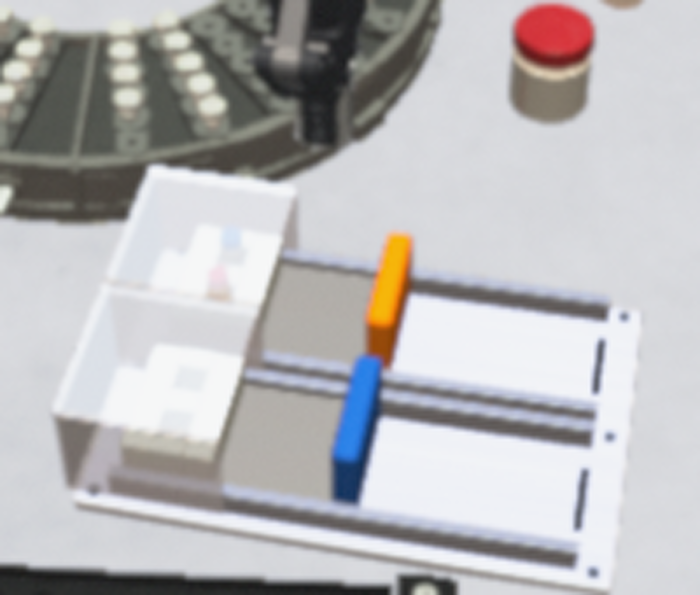

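Blue's inner edge at wrist row 210 is level with orange's, and both match the home prediction of 211. The well is clear, so I'll descend.

{"api": "carry_out", "payload": {"translation": [[0,0.1,3],[0,0.1,6],[0,0.1,8.5],[0,0.1,9.9],[0,0.1,9.9]], "turn": [0,0,0,0,0]}}

```text
time: 6.3
tool_pos: [0.5872, -0.0056, 0.0288]
tcp_rot: [0.051, 0.999, 0.002, -0.009]
contact_force: [-0.7, -0.3, 0.9]
width: 0.0
```

```bash
python3 -c "
from h import *
plan(-.099,-.037,.03)"
```

```text
t 6.3 loc(mm) [  8.3 -34.7  28.8] yaw 174.1 tilt [ 0.019  0.003 -1.   ] F [-0.7 -0.3  0.9] w 0.0 j [-0.23  0.16 -0.22  1.22  0.   -0.13]
shift cm [10.74 -0.23  0.08] turn 0.0
```

{"api": "carry_out", "payload": {"translation": [[0.3,-0.2,0.1],[0.6,-0.2,0.1],[1,-0.2,0.1],[1.5,-0.2,0.1],[2,-0.2,0.1]], "turn": [0,0,0,0,0]}}

```text
time: 6.8
tool_pos: [0.5676, -0.0057, 0.0292]
tcp_rot: [0.051, 0.999, 0.002, -0.008]
contact_force: [1.8, -0.7, 0.8]
width: 0.001
```

```bash
python3 -c "
from h import *
plan(-.099,-.037,.03)"
```

```text
t 6.8 loc(mm) [-11.2 -36.8  29.2] yaw 174.1 tilt [ 0.017  0.003 -1.   ] F [ 1.8 -0.7  0.8] w 0.001 j [-0.24  0.09 -0.28  1.21  0.   -0.14]
shift cm [ 8.78 -0.02  0.07] turn 0.0
```

Pulling with about 2 N, which matches the tray's friction.

{"api": "carry_out", "payload": {"translation": [[0.6,0,0],[1.3,0,0],[2,0,0],[2.7,0,0],[3.4,0,0]], "turn": [0,0,0,0,0]}}

```text
time: 7.3
tool_pos: [0.5331, -0.0022, 0.0296]
tcp_rot: [0.051, 0.999, 0.002, -0.008]
contact_force: [1.7, 0.0, -1.3]
width: 0.001
```

{"api": "carry_out", "payload": {"translation": [[0.7,0,0],[1.4,0,0],[2.1,0,0],[2.8,0,0],[3.4,0,0]], "turn": [0,0,0,0,0]}}

```text
time: 7.8
tool_pos: [0.4986, 0.0014, 0.0302]
tcp_rot: [0.051, 0.999, 0.002, -0.008]
contact_force: [1.3, 1.1, -1.4]
width: -0.003
```

```bash
python3 -c "
from h import *
plan(-.099,-.037,.03)"
```

```text
t 7.8 loc(mm) [-80.5 -36.8  30.2] yaw 174.1 tilt [ 0.017  0.003 -1.   ] F [ 1.3  1.1 -1.4] w -0.003 j [-0.26 -0.12 -0.49  1.21 -0.   -0.16]
shift cm [ 1.85 -0.02  0.05] turn 0.0
```

{"api": "carry_out", "payload": {"translation": [[0.5,0,0],[0.9,0,0],[1.3,0,0],[1.6,0,0],[1.8,0,0]], "turn": [0,0,0,0,0]}}

```text
time: 8.3
tool_pos: [0.4805, 0.0032, 0.0305]
tcp_rot: [0.051, 0.999, 0.002, -0.008]
contact_force: [2.4, 0.1, -1.9]
width: -0.001
```

{"api": "carry_out", "payload": {"translation": [[0.1,0,0],[0.2,0,0],[0.3,0,0],[0.4,0,0],[0.4,0,0]], "turn": [0,0,0,0,0]}}

```text
time: 8.8
tool_pos: [0.4798, 0.0033, 0.0308]
tcp_rot: [0.051, 0.999, 0.002, -0.005]
contact_force: [20.5, 0.0, -16.4]
width: -0.002
```

```bash
python3 -c "
from h import *
plan(-.099,-.037,.03)"
```

```text
t 8.8 loc(mm) [-99.5 -36.9  30.8] yaw 174.1 tilt [ 0.01   0.003 -1.   ] F [ 20.5   0.  -16.4] w -0.002 j [-0.27 -0.19 -0.56  1.22  0.   -0.17]
shift cm [-0.05 -0.02  0.08] turn 0.0
```

At the stop: 20 N at local x −99.5 mm, where −99 was expected. I'll unhook inward by 1.2 cm and rise clear.

{"api": "carry_out", "payload": {"translation": [[-0.6,0,0],[-1.2,0,0],[-1.2,0,-2.5],[-1.2,0,-6],[-1.2,0,-10]], "turn": [0,0,0,0,0]}}

```text
time: 9.3
tool_pos: [0.4916, 0.0019, 0.1309]
tcp_rot: [0.051, 0.999, 0.002, -0.007]
contact_force: [0.4, 0.0, 0.7]
width: 0.001
```

{"api": "carry_out", "payload": {"translation": [[2,3,-3],[4,6,-6],[4,6,-8],[4,6,-8],[4,6,-8]], "turn": [0,0,0,0,0]}}

```text
time: 9.8
tool_pos: [0.4591, 0.0652, 0.2115]
tcp_rot: [0.051, 0.999, 0.002, -0.007]
contact_force: [-1.2, -0.3, 0.0]
width: 0.0
```

```bash
python3 -c "
from h import *
plan(-.099,-.037,.03)
s=manip.sense()
w=capture('wrist');i=capture('side');t=capture('top');cv2.imwrite('pics/w3.png',w);cv2.imwrite('pics/t3.png',t)
cv2.imwrite('pics/s3.png',cv2.resize(i[170:400,200:410],None,fx=2.6,fy=2.6,interpolation=cv2.INTER_CUBIC))
for nm,X,Y in (('blue home',-.010,.037),('orange out',-.110,-.037)):
  for c in('side','wrist','top'): print(nm,c,w2pix(c,[loc2w(X,Y+.028,.052),loc2w(X,Y-.028,.052)],s).round(1).tolist())
"
```

```text
t 9.8 loc(mm) [-126.4   22.6  211.5] yaw 174.1 tilt [ 0.013  0.003 -1.   ] F [-1.2 -0.3  0. ] w 0.0 j [-0.14 -0.3  -0.32  1.57  0.   -0.04]
shift cm [-2.98 -6.03 18.09] turn 0.0
blue home side [[293.1, 359.8], [300.9, 330.0]]
blue home wrist [[357.0, 338.6], [295.3, 338.7]]
blue home top [[172.4, 249.2], [203.5, 252.1]]
orange out side [[368.7, 330.7], [372.3, 303.8]]
orange out wrist [[272.1, 233.6], [204.5, 233.7]]
orange out top [[207.1, 310.3], [239.1, 313.5]]
```

View pics/w3.png

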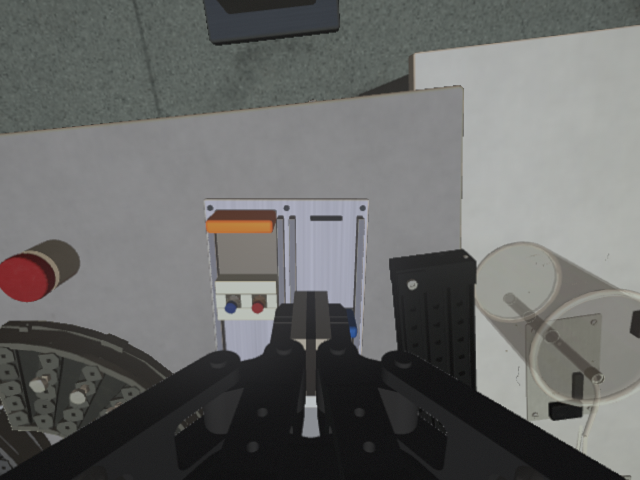

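View pics/s3.png

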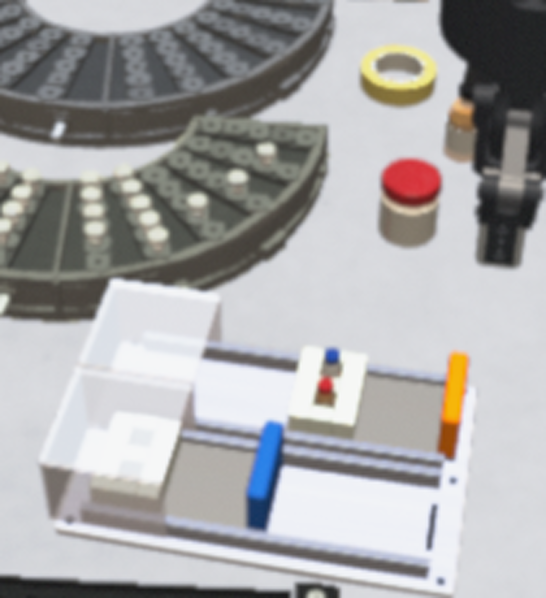

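View pics/t3.png

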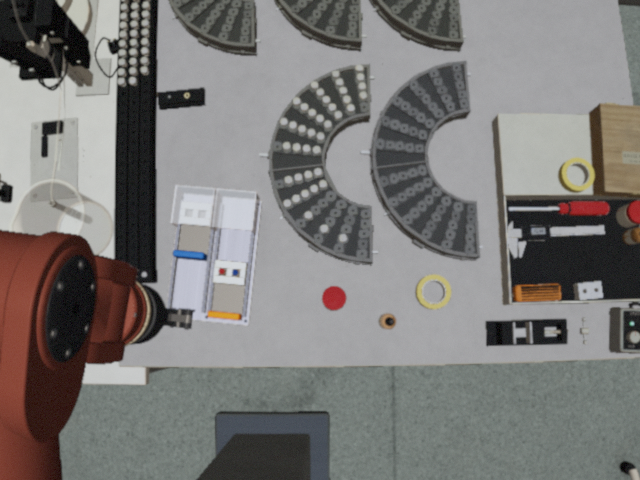

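The pictures show the blue lip home (side about (296,360), top (190,254)). The orange lip is at its stop (wrist row 232, 234 predicted), both vials are standing, and the bystanders haven't moved. Handing in.

```bash
python3 -c "
from bench import manip
print(manip.finish_job())"
```

```text
the job is handed in; nothing more can be done
None
```

I finished the changeover in the order asked and handed it in at about 10 s on the robot clock; the job reports no verdict.

- **Blue tray:** I pushed it home with closed fingers on the front of its lip. It stopped moving at 24 N with the fingers where a home tray should put them. Its lip then lined up with the orange lip, which was still home at that point.
- **Orange tray:** I hooked the lip from inside its well and drew it out at about 2 N. It reached a firm stop at 20 N, 99.5 mm outward of the loader origin against 99 mm expected. I then unhooked and lifted clear.
- **Last pictures:** Blue is home, orange is fully out, and both vials stand in their pockets. The jar, dropper and tape are where they were, and the gripper is well clear of everything.
- **Disagreement:** Lip edges in the side picture sit 2–3 pixels off my predictions. The offset was the same for both lips when both were home, so I took it as calibration or reading error. No check failed.

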